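# Reload the optical test rack in reverse order

### The arm

A 6-joint arm with a two-finger parallel gripper is mounted at the origin on the work surface. World frame = base frame: x ahead of the robot, y to its left, z up, the work surface at z = 0. Lengths are in m, angles in rad, forces in N, time in s.
With the tool pointing down it reaches from about 0.375 to 0.975 m from the base axis. Payload 3.8 kg.
Tool frame: the origin (TCP) lies midway between the tips of the shut fingers; the grasp point (between the pads) lies 19 mm behind it; z points along the fingers, y is the line along which they close (so a half turn about z gives the same grasp; the last joint's range is limited). The gripper opens to 85 mm and grips with 20 to 120 N. Pads are 22 mm wide; open, the fingers measure 114 mm over their backs; the gripper's body (76 mm by 85 mm) begins 54 mm behind the grasp point. The pads swing forward as they close: fully open they stand 13 mm farther back than shut.
Start: joints at [1.066, 0.264, 1.604, -0, 1.274, -0.037], TCP at [0.304, 0.602, 0.231] pointing down, gripper open.
Joint ranges: [-2.63, 2.63], [-0.94, 2.18], [0.31, 2.57], [-1.31, 4.45], [0, 2.66], [-2.55, 2.55]. Speed limits (rad/s): [2.57, 2.57, 3.14, 3.14, 3.14, 3.14].

### API

Orientations are given as a rotation vector (axis times angle).
In Python, from workcell import bot gives the robot as it stands.
- The arm moves only by the tool servo_tool, never from a script. Its argument "series" is a list of rows, each a list of 7 numbers: the shift along the world's x, y, z in units of 0.15 m (1.0 is 0.15 m), then the turn, a rotation vector about the world's x, y, z in units of 180 degrees (1.0 is 180 degrees), then the closure, from 0 (fully open) to 1 (shut). A call has 1 to 20 rows; each row is the pose to reach, as a shift and turn from the pose commanded when the call began, turning the shorter way round; what a row does not reach only later rows make up. A row lasts 1/10 s, in which the tool goes at most 50 mm and 8.59 degrees, less where a joint would pass 70% of its speed; a pose out of reach is approached as far as the arm can. A call with a number of a shift or a turn outside -1 to 1 is refused whole. A call with a gripper value outside its range is refused whole. The fingers move at their own pace and stop on an object; "newtons" is the grip in N (left out, the last holds). Time passes only in rows, so rows that repeat a pose let the fingers close. It gives the time, the measured TCP pose, the force, the opening and the grip force at its end, in the units of the state.
- bot.read_state(): the state, without advancing time (a new reading comes with each control period).
- bot.read_camera(name): name is "scene" or "top" or "wrist"; returns the picture (384x512x3 uint8, red, green, blue); there is no depth.
- bot.camera_info(name): a dict with "vertical_fov" (degrees; the focal length in pixels is half the picture's height over the tangent of half this angle, whatever the lens; pixels are square), "cx", "cy" (the principal point, pixels), "R" (3x3) and "t" (3): a world point X has camera coordinates R X + t. Camera axes: x right, y down, z forward; pixel columns grow to the right and rows downward; lengths in m; the calibration is good to about 2 mm. The wrist camera is an equidistant fisheye: a pixel r from the principal point sees the ray r / f radians off the axis. A picture is of the moment at which its call begins: read the wrist's pose just before it. camera_info takes no time and is no camera call; for the wrist camera it gives the pose at the moment of the call.
- bot.finish_job(): hands the job in; it is judged then, once.
Trained networks look in the newest picture that a camera, given by its name, has taken for a name from the list of things; names that differ only in an ending like _2 or _b are one class to them, and where a whole thing is asked for, a point or a joint stands for the part that bears it (a point fixed in the world has none). Each returns a list of dicts, best first, with "score" (0 to 1); they miss things now and then, are a little off and sometimes report something else, mostly with a low value. They report only what shows in the picture. A call takes as long as a camera call. They do not tell look-alikes from the thing itself.
- bot.recognise(target, camera): "box" ([left, top, right, bottom] as shares, 0 to 1, of the picture: columns of its width, rows of its height, round what is visible of it).
- bot.trace(target, camera): "mask" (384x512 bool, what is visible of it) and "box" ([left, top, right, bottom] as shares, 0 to 1, of the picture: columns of its width, rows of its height, round what is visible of it).
- bot.mark_of(target, camera): "at" ([row, column] as shares, 0 to 1, of the picture: columns of its width, rows of its height: a listed point, or the origin of a listed thing).
The state is a dict: "time": time; "q": joint angles; "joint_vel": joint speeds; "joint_torque": joint torques, N m; "tool_pos": TCP position; "tcp_rot": TCP orientation; "wrist_force": force on the tool from outside, world axes, zero at the start; "torque": the same for the moment, N m; "width": opening from 0.0 (shut) to 1.0 (fully open); "grip_force": force on a finger pad.
Only numpy, scipy, OpenCV 4.12 (cv2) and the standard library are available. Lean on these libraries where they do the work, as an engineer would, in place of code of your own. Each camera call takes 0.05 s, during which the arm holds its last target. There are 200 camera calls.

### The job

Move the three optical modules from the steel tray into the blue test rack in reverse order: the leftmost in the tray goes to the rightmost nest, the middle one to the middle, the rightmost to the leftmost (left and right as the robot sees them), each standing upright and flat in its nest. When all three are in, slide the copper earthing plate, plain end first, flat along the table under the white bar until it meets the stop. Tip no module over, leave the tape and the jar alone, and let go of everything.

Things in the scene. Friction and masses are not known exactly. Their poses are not given: they have to be found in the camera images.
- module_red: Loose metal optical module with a red cover, 26 (x) x 44 (y) x 36 mm high, 90 g; a brass stub (8 mm wide, 6 high) on top, 12 mm towards +y. Origin: centre of the underside. It starts upright on the pad of its colour, turned under 0.1 rad from it; neighbours are about 70 mm apart centre to centre along y; best gripped across its x.
- module_yellow: Loose metal optical module with a yellow cover, 26 (x) x 44 (y) x 36 mm high, 90 g; a brass stub (8 mm wide, 6 high) on top, 12 mm towards +y. Origin: centre of the underside. It starts upright on the pad of its colour, turned under 0.1 rad from it; neighbours are about 70 mm apart centre to centre along y; best gripped across its x.
- module_blue: Loose metal optical module with a blue cover, 26 (x) x 44 (y) x 36 mm high, 90 g; a brass stub (8 mm wide, 6 high) on top, 12 mm towards +y. Origin: centre of the underside. It starts upright on the pad of its colour, turned under 0.1 rad from it; neighbours are about 70 mm apart centre to centre along y; best gripped across its x.
- pad_red: Fixed red pad 40 (x) x 50 (y) x 4 mm under the red module: it keeps the order of the row after the modules leave. Origin: underside centre, 2 mm above the table. The pads form a row along their y (the robot's left, within 0.25 rad), 70 mm apart, colours shuffled. The steel tray, 190 x 270 mm, has a rim 12 mm high.
- pad_yellow: Fixed yellow pad 40 (x) x 50 (y) x 4 mm under the yellow module: it keeps the order of the row after the modules leave. Origin: underside centre, 2 mm above the table. The pads form a row along their y (the robot's left, within 0.25 rad), 70 mm apart, colours shuffled. The steel tray, 190 x 270 mm, has a rim 12 mm high.
- pad_blue: Fixed blue pad 40 (x) x 50 (y) x 4 mm under the blue module: it keeps the order of the row after the modules leave. Origin: underside centre, 2 mm above the table. The pads form a row along their y (the robot's left, within 0.25 rad), 70 mm apart, colours shuffled. The steel tray, 190 x 270 mm, has a rim 12 mm high.
- rack: Fixed blue rack; origin at table height, x away from the robot, y to its left (within 0.25 rad). Nest centres x 30, y 70, 0, -70 mm: floor 6 mm up, inside 36 (x) x 54 (y), wall tops 11 mm up. Nearer the robot, on bare table, a slot along y, centre x -65, 50 wide, under a white bar (x -96 to -34, y 25 to 41, 11 to 23 mm up); enter towards +y; it ends at a stop 12 mm high, face at y 60.
- plate: Loose copper plate 40 (x) x 90 (y) x 6 mm, 140 g, with an upright black grip 12 (x) x 24 (y) mm, centred at y -28, top 40 mm above the underside. Origin: underside centre. Plain +y end goes in first. Starts flat in the tray (floor 2 mm up), beyond the modules, y to the left within 0.55 rad. Fully home: origin at x -65, y 15 mm in the rack's frame, flat on the table.
- tape: Loose light green roll of tape lying flat on the far side of the work, 64 mm across, 19 mm high; to be left alone. Origin: centre of its underside.
- pot: Loose small lidded jar, 48 mm across, 60 mm high, beyond the work on the right; to be left alone. Origin: centre of its underside.
Things that resemble listed ones, but are neither listed nor needed, are in the scene too. Several things have the shape of the plate; the one meant has the colours described above.

How it is judged:
On the way, in this order (a step that is already met when the one before it is completed fails the run):
1. all three modules stand in the rack, in reverse order (x of module_red in the frame of rack between 0.019 and 0.041 m and z of module_red in the frame of rack between 0.003 and 0.009 m and angle between each of module_red, module_yellow, module_blue's own z axis and vertical below 0.15 rad and angle between the y axis of each of module_red, module_yellow, module_blue and the y axis of rack, either way round below 0.35 rad and x of module_yellow in the frame of rack between 0.019 and 0.041 m and z of module_yellow in the frame of rack between 0.003 and 0.009 m and x of module_blue in the frame of rack between 0.019 and 0.041 m and z of module_blue in the frame of rack between 0.003 and 0.009 m and ((y of pad_red in the frame of pad_yellow above 0.02 m and y of pad_yellow in the frame of pad_blue above 0.02 m and y of module_red in the frame of rack between -0.081 and -0.059 m and y of module_yellow in the frame of rack between -0.011 and 0.011 m and y of module_blue in the frame of rack between 0.059 and 0.081 m) or (y of pad_red in the frame of pad_blue above 0.02 m and y of pad_blue in the frame of pad_yellow above 0.02 m and y of module_red in the frame of rack between -0.081 and -0.059 m and y of module_blue in the frame of rack between -0.011 and 0.011 m and y of module_yellow in the frame of rack between 0.059 and 0.081 m) or (y of pad_yellow in the frame of pad_red above 0.02 m and y of pad_red in the frame of pad_blue above 0.02 m and y of module_yellow in the frame of rack between -0.081 and -0.059 m and y of module_red in the frame of rack between -0.011 and 0.011 m and y of module_blue in the frame of rack between 0.059 and 0.081 m) or (y of pad_yellow in the frame of pad_blue above 0.02 m and y of pad_blue in the frame of pad_red above 0.02 m and y of module_yellow in the frame of rack between -0.081 and -0.059 m and y of module_blue in the frame of rack between -0.011 and 0.011 m and y of module_red in the frame of rack between 0.059 and 0.081 m) or (y of pad_blue in the frame of pad_red above 0.02 m and y of pad_red in the frame of pad_yellow above 0.02 m and y of module_blue in the frame of rack between -0.081 and -0.059 m and y of module_red in the frame of rack between -0.011 and 0.011 m and y of module_yellow in the frame of rack between 0.059 and 0.081 m) or (y of pad_blue in the frame of pad_yellow above 0.02 m and y of pad_yellow in the frame of pad_red above 0.02 m and y of module_blue in the frame of rack between -0.081 and -0.059 m and y of module_yellow in the frame of rack between -0.011 and 0.011 m and y of module_red in the frame of rack between 0.059 and 0.081 m))), for 0.2 s.
2. then the plate is fully home under the bar (y of plate in the frame of rack between 0.007 and 0.022 m and x of plate in the frame of rack between -0.077 and -0.053 m and z of plate in the frame of rack below 0.003 m and angle between plate's own z axis and vertical below 0.1 rad and angle between the y axis of plate and the y axis of rack, either way round below 0.2 rad), for 0.2 s.
At the end, for the whole second after the job is handed in: Modules in the rack in the reverse of the tray's order, each flat on its nest floor (within 11 mm of the nest centre, tilt under 0.15 rad, turned under 0.35 rad); plate flat under the bar, within 8 mm of the stop, 12 mm of the slot's centre line and 0.2 rad of its direction; all at rest, released (all of step 1 and all of step 2 and linear speed of each of plate, module_red, module_yellow, module_blue below 0.02 m/s); the robot touches nothing.
It fails at once if a module is tipped over (angle between any of module_red, module_yellow, module_blue's own z axis and vertical above 0.7 rad).
It fails at once if the tape or the jar is disturbed (distance of any of tape, pot from where it was at the start of the episode above 0.03 m).
It also fails if it takes over 93 s, if anything falls off the work surface, if the arm or the gripper's body presses on something with over 40 N, if the wrist force passes 120 N, or if a joint passes its speed limit or range.

## Working session

There is one attempt and no reset: what is moved stays moved. The work goes in short steps, Python scripts to look and compute and a tool call to move; the robot and the scene stay as the last step left them, time stands still between calls to the robot, and variables do not carry over. Pictures are saved under pics/ and viewed, at most 14 in all, crops included, and the job is handed in when it is done.

Besides the shell and the picture viewer there is one more tool, called after "Request:" by a JSON object that holds its "method" and its "body", one argument or row to a line. servo_tool: Moves the arm, as the interface text tells. Shifts and turns lie within -1 to 1; 1 stands for 0.15 m of shift or 180 degrees of turn. Its arguments: {"type":"object","properties":{"series":{"type":"array","items":{"type":"array","items":{"type":"number"}}},"newtons":{"type":"number"}},"required":["series"]}

```bash
ls; mkdir -p pics
cat > h.py <<'E'
import numpy as np, cv2
from workcell import bot
def ray(cam,u,v,info=None):
    c=info or bot.camera_info(cam); f=192/np.tan(np.radians(c["vertical_fov"])/2)
    R=np.array(c["R"]);t=np.array(c["t"]); d=np.array([u-c["cx"],v-c["cy"]],float)
    if cam=="wrist":
        r=np.hypot(*d); th=r/f; k=np.sin(th)/r if r>0 else 1/f
        x=np.array([d[0]*k,d[1]*k,np.cos(th)])
    else: x=np.array([d[0]/f,d[1]/f,1.])
    return -R.T@t, R.T@x
def at(cam,u,v,z,info=None):
    o,d=ray(cam,u,v,info); return o+d*(z-o[2])/d[2]
def proj(cam,X,info=None):
    c=info or bot.camera_info(cam); f=192/np.tan(np.radians(c["vertical_fov"])/2)
    x=np.array(c["R"])@np.array(X,float)+np.array(c["t"])
    if cam=="wrist":
        r=np.hypot(x[0],x[1]); th=np.arctan2(r,x[2]); k=f*th/r
        return np.array([c["cx"]+x[0]*k,c["cy"]+x[1]*k])
    return np.array([c["cx"]+f*x[0]/x[2],c["cy"]+f*x[1]/x[2]])
def save(img,n): cv2.imwrite("pics/"+n,cv2.cvtColor(img,cv2.COLOR_RGB2BGR))
E
python3 - <<'E'
from h import *
s=bot.read_state();print(s["tcp_rot"],s["time"])
for c in("scene","top"):
    im=bot.read_camera(c); np.save(c+".npy",im); 
    save(cv2.resize(im,(800,600),interpolation=cv2.INTER_CUBIC),c+"0.png")
    i=bot.camera_info(c); print(c,-np.array(i["R"]).T@np.array(i["t"]),i["vertical_fov"])
for n in ["module_red","module_yellow","module_blue","pad_red","pad_yellow","pad_blue","rack","plate"]:
    for r in bot.mark_of(n,"top")[:3]:
        v,u=r["at"][0]*384,r["at"][1]*512
        z=0.006 if "mod" in n else 0.002
        print(n,round(r["score"],2),round(u),round(v),at("top",u,v,z).round(4))
E
```

```text
pics
[-0.72804701 -3.05546496  0.00342497] 0.0
scene [1.11732242 0.7005747  0.88688738] 49.73592298107506
top [0.43247634 0.05685657 0.87380345] 57.78224751098901
module_red 0.78 212 222 [0.5031 0.1773 0.006 ]
module_yellow 0.75 187 218 [0.5139 0.2416 0.006 ]
module_blue 0.54 244 219 [0.5105 0.0984 0.006 ]
module_blue 0.32 198 187 [0.5911 0.2152 0.006 ]
module_blue 0.28 215 222 [0.5026 0.1715 0.006 ]
pad_red 0.68 364 214 [ 0.5274 -0.2036  0.002 ]
pad_red 0.45 210 220 [0.5086 0.1849 0.002 ]
pad_yellow 0.6 185 213 [0.5259 0.2472 0.002 ]
pad_blue 0.67 241 219 [0.5124 0.1057 0.002 ]
rack 0.64 362 212 [ 0.5325 -0.1977  0.002 ]
plate 0.91 132 271 [0.3817 0.3705 0.002 ]
plate 0.76 121 193 [0.5771 0.4116 0.002 ]
plate 0.69 195 187 [0.592  0.2234 0.002 ]
```

View pics/top0.png

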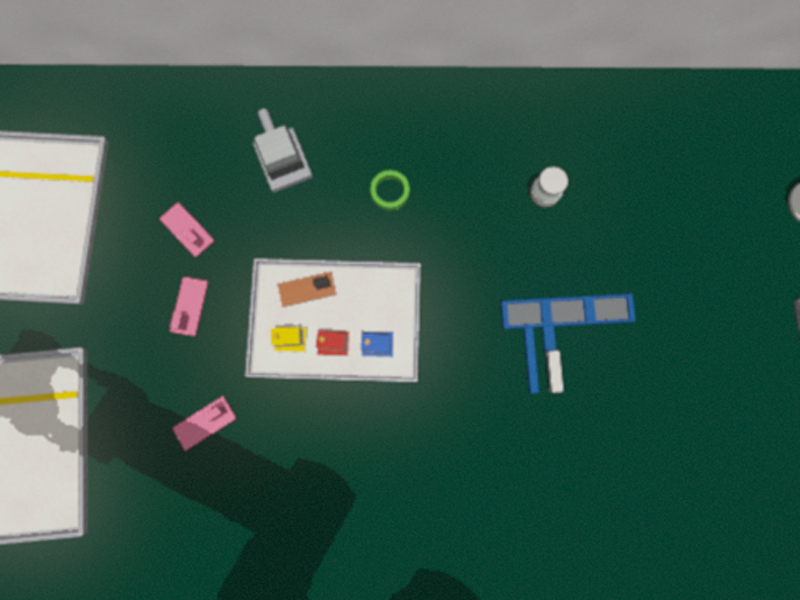

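View pics/scene0.png

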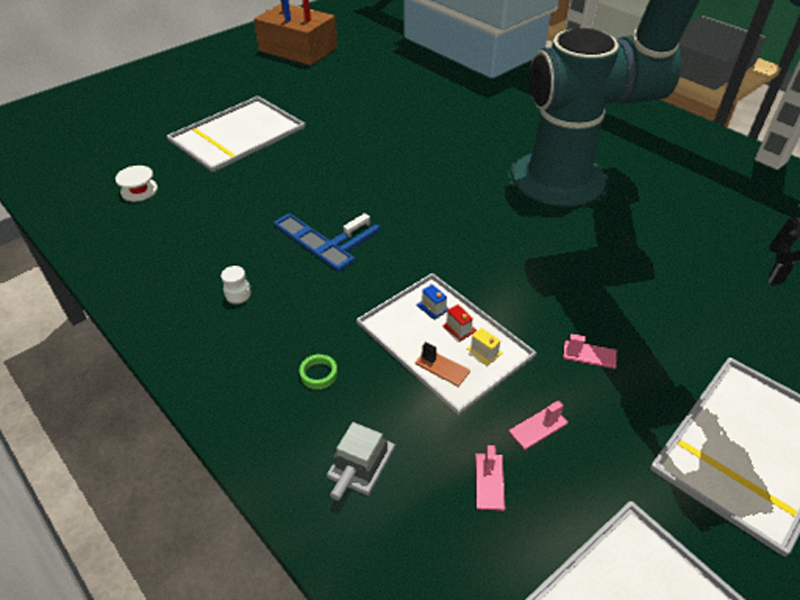

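The top view (800 px wide) shows the tray row from left to right: yellow (287,338), red (332,342), blue (377,344). So yellow goes to the right nest, red to the middle and blue to the left.

Four things have the plate's shape: pink at (187,230), (188,306) and (204,423), and the copper one with a black grip at (306,289) in the tray. The copper one fits the description. I'll move over the tray to look closer.

Request:
{"method": "servo_tool", "body": {
  "series": [
    [0.3, -0.33, 0.1, 0, 0, -0.045, 0],
    [0.5, -0.67, 0.2, 0, 0, -0.09, 0],
    [0.7, -1, 0.3, 0, 0, -0.13, 0],
    [0.7, -1, 0.3, 0, 0, -0.176, 0]
  ]
}}

```text
time: 0.9
tool_pos: [0.4106, 0.4505, 0.2773]
tcp_rot: [1.542, 2.736, 0.001]
wrist_force: [-0.2, 0.2, 0.0]
width: 1.0
grip_force: 0.0
```

Request:
{"method": "servo_tool", "body": {
  "series": [
    [0.1, -0.33, 0.05, 0, 0, -0.045, 0],
    [0.2, -0.67, 0.1, 0, 0, -0.09, 0],
    [0.2, -1, 0.1, 0, 0, -0.13, 0],
    [0.2, -1, 0.1, 0, 0, -0.175, 0],
    [0.2, -1, 0.1, 0, 0, -0.175, 0]
  ]
}}

```text
time: 1.4
tool_pos: [0.4398, 0.3009, 0.2919]
tcp_rot: [2.225, 2.218, 0.002]
wrist_force: [0.0, -0.0, 0.9]
width: 0.999
grip_force: 0.0
```

Request:
{"method": "servo_tool", "body": {
  "series": [
    [0, -0.33, 0, 0, 0, 0, 0],
    [0, -0.67, 0, 0, 0, 0, 0],
    [0, -0.87, 0, 0, 0, 0, 0],
    [0, -0.87, 0, 0, 0, 0, 0],
    [0, -0.87, 0, 0, 0, 0, 0]
  ]
}}

```text
time: 1.9
tool_pos: [0.4396, 0.1726, 0.2915]
tcp_rot: [-2.219, -2.223, -0.002]
wrist_force: [-1.3, 0.4, -0.5]
width: 1.001
grip_force: 0.0
```

Run:
```python
from h import *
s=bot.read_state();print(s["tool_pos"],s["tcp_rot"],s["q"])
i=bot.camera_info("wrist");R=np.array(i["R"]);print("cam",-R.T@np.array(i["t"]),R.round(2).tolist(),i["vertical_fov"])
im=bot.read_camera("wrist");np.save("w1.npy",im);save(cv2.resize(im,(800,600),interpolation=cv2.INTER_CUBIC),"w1.png")
for n in ["module_red","module_yellow","module_blue","pad_red","pad_yellow","pad_blue","plate"]:
    for r in bot.mark_of(n,"wrist")[:2]:
        v,u=r["at"][0]*384,r["at"][1]*512
        z=0.006 if "mod" in n else 0.002
        print(n,round(r["score"],2),round(u),round(v),at("wrist",u,v,z,i).round(4))
```

```text
[0.4396272  0.17257236 0.29148743] [-2.21899548e+00 -2.22332510e+00 -1.70964899e-03] [ 3.20693167e-01 -1.61734671e-01  1.93987881e+00  8.60919733e-04
  1.36265364e+00  3.18566337e-01]
cam [0.43915279 0.25790887 0.43445866] [[1.0, 0.0, 0.0], [0.0, -0.95, 0.33], [0.0, -0.33, -0.95]] 65.70646984690485
module_red 0.93 305 152 [0.5124 0.173  0.006 ]
module_yellow 0.75 308 105 [0.5147 0.2432 0.006 ]
module_yellow 0.58 360 122 [0.5952 0.2225 0.006 ]
module_blue 0.55 299 195 [0.5074 0.1067 0.006 ]
pad_red 0.81 306 148 [0.5145 0.1794 0.002 ]
pad_red 0.59 436 202 [0.7612 0.0916 0.002 ]
pad_yellow 0.65 310 105 [0.5189 0.2439 0.002 ]
pad_blue 0.74 299 194 [0.5076 0.1063 0.002 ]
pad_blue 0.2 438 202 [0.7662 0.0909 0.002 ]
plate 0.82 362 126 [0.6004 0.2159 0.002 ]
plate 0.71 417 2 [0.6951 0.4278 0.002 ]
```

View pics/w1.png

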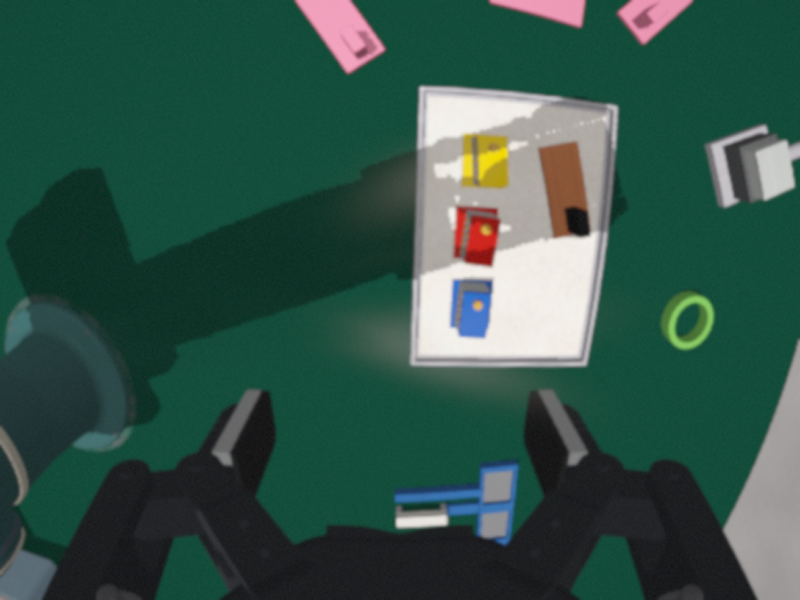

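The wrist view confirms the row: yellow (485,160), red (477,236), blue (472,308), with copper plate (565,190) and black grip towards -y. I'll hover over the blue module and refine from there.

Request:
{"method": "servo_tool", "body": {
  "series": [
    [0.15, -0.15, -0.3, 0, 0, -0.025, 0.4],
    [0.3, -0.3, -0.6, 0, 0, -0.025, 0.4],
    [0.45, -0.44, -0.94, 0, 0, -0.025, 0.4],
    [0.45, -0.44, -0.94, 0, 0, -0.025, 0.4],
    [0.45, -0.44, -0.94, 0, 0, -0.025, 0.4]
  ],
  "newtons": 40
}}

```text
time: 2.8
tool_pos: [0.5049, 0.1048, 0.1465]
tcp_rot: [-2.305, -2.129, 0.01]
wrist_force: [-0.5, 0.7, -0.1]
width: 0.6
grip_force: 0.0
```

```bash
cat > look.py <<'E'
import sys
from h import *
names=sys.argv[2:]
s=bot.read_state();print("tcp",s["tool_pos"].round(4) if hasattr(s["tool_pos"],"round") else s["tool_pos"],np.round(s["tcp_rot"],3),"w",s["width"])
i=bot.camera_info("wrist")
im=bot.read_camera("wrist");np.save(sys.argv[1]+".npy",im);save(cv2.resize(im,(800,600),interpolation=cv2.INTER_CUBIC),sys.argv[1]+".png")
import pickle;pickle.dump(i,open(sys.argv[1]+".pkl","wb"))
for n in names:
    for r in bot.mark_of(n,"wrist")[:2]:
        v,u=r["at"][0]*384,r["at"][1]*512
        z=0.006 if "mod" in n else 0.0 if n=="rack" else 0.002
        print(n,round(r["score"],2),round(u),round(v),at("wrist",u,v,z,i).round(4))
E
python3 look.py w2 module_blue pad_blue module_red pad_red module_yellow pad_yellow plate
```

```text
tcp [0.5049 0.1048 0.1465] [-2.305 -2.129  0.01 ] w 0.600333099160061
module_blue 0.78 258 178 [0.506  0.1069 0.006 ]
pad_blue 0.7 261 175 [0.5095 0.1086 0.002 ]
module_red 0.74 259 106 [0.5126 0.1774 0.006 ]
module_red 0.48 258 34 [0.5174 0.2473 0.006 ]
module_yellow 0.61 259 31 [0.5188 0.2496 0.006 ]
pad_yellow 0.89 261 38 [0.5199 0.2432 0.002 ]
plate 0.86 344 60 [0.598  0.2191 0.002 ]
```

View pics/w2.png

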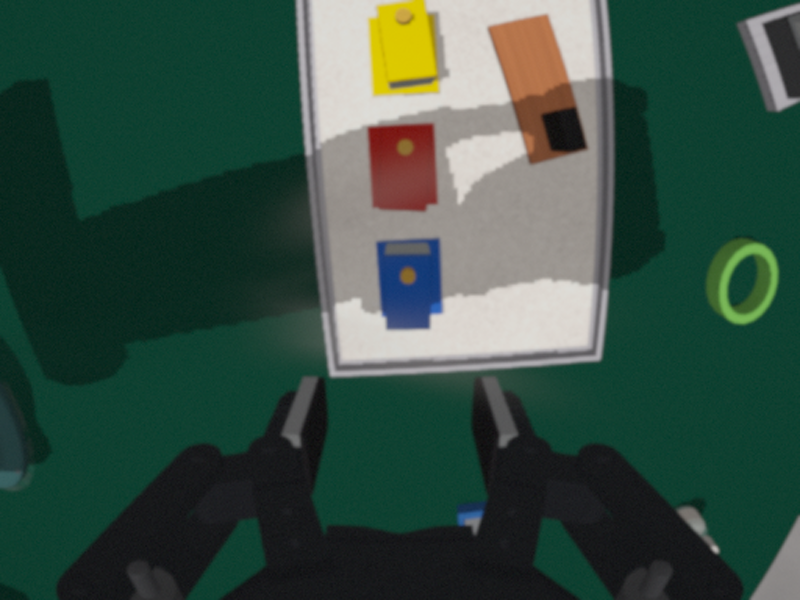

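The picture shows blue with its stub at (408,276), red with its stub at (405,147), and yellow with its stub at (403,16). The copper plate's corners are at about (490,25), (548,15), (587,150) and (530,163).

Run:
```python
from h import *
import pickle
i=pickle.load(open("w2.pkl","rb"))
def p(n,u,v,z): print(n,at("wrist",u*.64,v*.64,z,i).round(4))
for n,u,v in [("blue",408,276),("red",405,147),("yel",403,16)]: p(n+" stub",u,v,.048)
p("blue -y end",408,328,.042);p("yel +y",403,1,.042);p("yel -yL",391,83,.042);p("yel -yR",437,80,.042)
for u,v in [(490,25),(548,15),(587,150),(530,163)]: p("plate",u,v,.008)
for u,v in [(542,112),(577,106),(585,148),(552,152)]: p("grip?",u,v,.042)
```

```text
blue stub [0.51   0.1205 0.048 ]
red stub [0.5137 0.1893 0.048 ]
yel stub [0.5183 0.2589 0.048 ]
blue -y end [0.5077 0.0878 0.042 ]
yel +y [0.5191 0.2693 0.042 ]
yel -yL [0.5092 0.224  0.042 ]
yel -yR [0.5331 0.2239 0.042 ]
plate [0.5707 0.2624 0.008 ]
plate [0.608  0.2699 0.008 ]
plate [0.6279 0.1834 0.008 ]
plate [0.5896 0.1756 0.008 ]
grip? [0.5884 0.2051 0.042 ]
grip? [0.609  0.2087 0.042 ]
grip? [0.6127 0.1853 0.042 ]
grip? [0.593  0.1832 0.042 ]
```

Request:
{"method": "servo_tool", "body": {
  "series": [
    [0.02, 0.027, -0.3, 0, 0, 0, 0.4],
    [0.02, 0.027, -0.6, 0, 0, 0, 0.4],
    [0.02, 0.027, -0.75, 0, 0, 0, 0.4],
    [0.02, 0.027, -0.85, 0, 0, 0, 0.4],
    [0.02, 0.027, -0.85, 0, 0, 0, 0.4],
    [0.02, 0.027, -0.85, 0, 0, 0, 0.4]
  ]
}}

```text
time: 3.8
tool_pos: [0.5103, 0.1103, 0.0235]
tcp_rot: [2.306, 2.133, 0.001]
wrist_force: [-0.1, 0.2, 1.3]
width: 0.6
grip_force: 0.0
```

Request:
{"method": "servo_tool", "body": {
  "series": [
    [-0.01, -0.01, -0.057, 0, 0, 0, 0.4],
    [-0.01, -0.01, -0.057, 0, 0, 0, 0.4],
    [-0.01, -0.01, -0.057, 0, 0, 0, 0.75],
    [-0.01, -0.01, -0.057, 0, 0, 0, 0.75],
    [-0.01, -0.01, -0.057, 0, 0, 0, 0.75],
    [-0.01, -0.01, -0.057, 0, 0, 0, 0.75],
    [-0.01, -0.01, -0.057, 0, 0, 0, 0.75]
  ],
  "newtons": 40
}}

```text
time: 4.5
tool_pos: [0.5091, 0.1086, 0.0149]
tcp_rot: [2.306, 2.132, 0.002]
wrist_force: [-0.1, -0.9, 5.6]
width: 0.301
grip_force: 40.4
```

Request:
{"method": "servo_tool", "body": {
  "series": [
    [0, 0, 0.3, 0, 0, 0, 0.75],
    [0, 0, 0.6, 0, 0, 0, 0.75],
    [0, -0.2, 0.9, 0, 0, 0, 0.75],
    [0, -0.5, 0.9, 0, 0, 0, 0.75],
    [0, -0.8, 0.9, 0, 0, 0, 0.75],
    [0, -1, 0.9, 0, 0, 0, 0.75],
    [0, -1, 0.9, 0, 0, 0, 0.75],
    [0, -1, 0.9, 0, 0, 0, 0.75]
  ]
}}

```text
time: 5.3
tool_pos: [0.5078, -0.0418, 0.1486]
tcp_rot: [-2.308, -2.129, 0.001]
wrist_force: [0.2, 0.4, -0.4]
width: 0.297
grip_force: 39.9
```

```bash
python3 look.py w3 rack module_blue
```

```text
tcp [ 0.5078 -0.0418  0.1486] [-2.308e+00 -2.129e+00  1.000e-03] w 0.2968944924300359
module_blue 0.66 254 245 [ 0.4998 -0.1158  0.006 ]
```

View pics/w3.png

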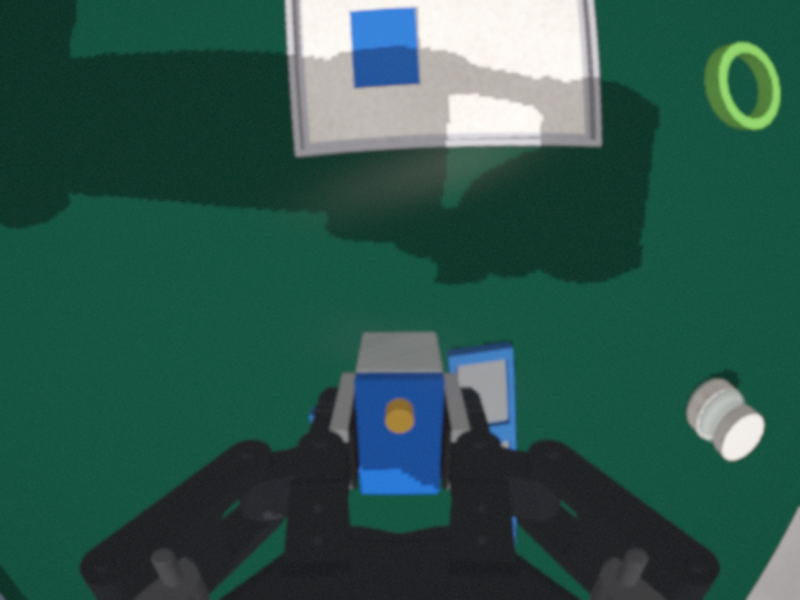

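The blue module is held squarely, with the rack's left nest floor at (484,392) and the rest hidden by the gripper. I'll get the rack pose from the first top picture plus this view.

Run:
```python
from h import *
import pickle
def blobs(im,box,cam,info):
    x0,y0,x1,y1=box
    a=im[y0:y1,x0:x1].astype(int)
    m=((a.max(2)-a.min(2))<28)&(a.mean(2)>85)
    n,l,st,c=cv2.connectedComponentsWithStats(m.astype(np.uint8))
    for k in range(1,n):
        if st[k,4]>25: print(cam,st[k,4],(c[k]+[x0,y0]).round(1),at(cam,*(c[k]+[x0,y0]),0.006,info).round(4))
im=np.load("top.npy");ct=bot.camera_info("top")
blobs(im,(315,180,415,260),"top",ct)
im=np.load("scene.npy");cs=bot.camera_info("scene")
blobs(im,(170,130,250,175),"scene",cs)
i=pickle.load(open("w3.pkl","rb"))
for u,v in [(459,363),(505,359),(510,420)]: print("w",at("wrist",u*.64,v*.64,.006,i).round(4))
for u,v in [(450,350),(513,344)]: print("w outer",at("wrist",u*.64,v*.64,.011,i).round(4))
w=np.load("w1.npy")
```

```text
top 253 [390.9 197.3] [ 0.5687 -0.2718  0.006 ]
top 252 [362.9 198.9] [ 0.5642 -0.2009  0.006 ]
top 255 [335.2 200.4] [ 0.5599 -0.131   0.006 ]
top 235 [355.2 237.5] [ 0.4674 -0.1779  0.006 ]
scene 114 [227.8 142.4] [ 0.4583 -0.1842  0.006 ]
scene 78 [186.2 143.7] [ 0.566 -0.273  0.006]
scene 88 [199.7 153.2] [ 0.562  -0.2027  0.006 ]
scene 95 [213.8 163.1] [ 0.5576 -0.133   0.006 ]
w [ 0.5438 -0.1034  0.006 ]
w [ 0.5763 -0.1034  0.006 ]
w [ 0.5812 -0.1553  0.006 ]
w outer [ 0.5375 -0.0905  0.011 ]
w outer [ 0.5807 -0.0901  0.011 ]
```

Run:
```python
from h import *
import pickle
i=pickle.load(open("w3.pkl","rb"))
print(at("wrist",399*.64,416*.64,.0465+.1337,i).round(4))
print(at("wrist",400*.64,373*.64,.042+.1337,i).round(4),at("wrist",400*.64,495*.64,.042+.1337,i).round(4))
```

```text
[ 0.5085 -0.0294  0.1802]
[ 0.5097 -0.0179  0.1757] [ 0.506  -0.0643  0.1757]
```

Request:
{"method": "servo_tool", "body": {
  "series": [
    [0.17, -0.3, 0, 0, 0, 0.023, 0.75],
    [0.341, -0.603, -0.1, 0, 0, 0.046, 0.75],
    [0.341, -0.603, -0.4, 0, 0, 0.046, 0.75],
    [0.341, -0.603, -0.65, 0, 0, 0.046, 0.75],
    [0.341, -0.603, -0.757, 0, 0, 0.046, 0.75],
    [0.341, -0.603, -0.757, 0, 0, 0.046, 0.75],
    [0.341, -0.603, -0.757, 0, 0, 0.046, 0.75]
  ]
}}

```text
time: 6.15
tool_pos: [0.5603, -0.1312, 0.0365]
tcp_rot: [2.144, 2.295, 0.001]
wrist_force: [0.8, -0.6, -0.0]
width: 0.297
grip_force: 39.9
```

Request:
{"method": "servo_tool", "body": {
  "series": [
    [-0.007, -0.007, -0.07, 0, 0, 0, 0.75],
    [-0.007, -0.007, -0.14, 0, 0, 0, 0.75],
    [-0.007, -0.007, -0.14, 0, 0, 0, 0.75],
    [-0.007, -0.007, -0.14, 0, 0, 0, 0.75]
  ]
}}

```text
time: 6.55
tool_pos: [0.5586, -0.133, 0.0149]
tcp_rot: [2.147, 2.294, 0.0]
wrist_force: [0.4, -0.6, 1.2]
width: 0.296
grip_force: 40.0
```

Request:
{"method": "servo_tool", "body": {
  "series": [
    [0, 0, 0, 0, 0, 0, 0.35],
    [0, 0, 0, 0, 0, 0, 0.35],
    [0, 0, 0, 0, 0, 0, 0.35],
    [0, 0, 0.15, 0, 0, 0, 0.35],
    [0, 0, 0.5, 0, 0, 0, 0.35],
    [0, 0.1, 0.8, 0, 0, 0, 0.35],
    [0, 0.1, 0.8, 0, 0, 0, 0.35],
    [0, 0.1, 0.8, 0, 0, 0, 0.35]
  ]
}}

```text
time: 7.35
tool_pos: [0.5599, -0.1181, 0.1369]
tcp_rot: [2.143, 2.292, 0.003]
wrist_force: [0.1, -0.1, -0.3]
width: 0.647
grip_force: 0.0
```

```bash
python3 look.py w4 module_blue rack
```

```text
tcp [ 0.5599 -0.1181  0.1369] [2.143 2.292 0.003] w 0.6470915405249857
module_blue 0.58 253 201 [ 0.5597 -0.1359  0.006 ]
rack 0.71 226 252 [ 0.5337 -0.1997  0.    ]
```

View pics/w4.png

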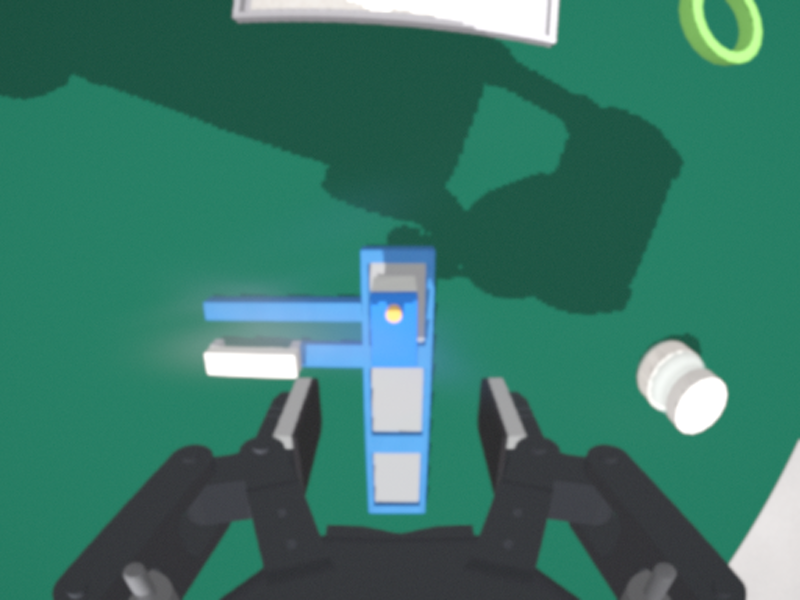

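Blue sits in the left nest with its stub at (394,314). The middle nest spans (372-423, ...-432) and the right nest (375-420, 453-503).

Run:
```python
from h import *
import pickle
i=pickle.load(open("w4.pkl","rb"))
def p(n,u,v,z): print(n,at("wrist",u*.64,v*.64,z,i).round(4))
for n,u,v in [("L",370,263),("L",426,263),("M bl",373,432),("M br",422,432),("R tl",375,453),("R tr",420,452),("R bl",375,501),("R br",420,503)]: p(n,u,v,.006)
p("blue stub",394,314,.048);p("blue e",370,330,.042);p("blue e",417,330,.042)
for u,v in [(204,343),(298,348),(298,378),(205,374)]: p("bar",u,v,.023)
for u,v in [(360,248),(435,248),(427,513),(369,513)]: p("rack outer",u,v,.011)
for u,v in [(205,300),(205,320),(360,320)]: p("stop",u,v,.012)
```

```text
L [ 0.5417 -0.1042  0.006 ]
L [ 0.5757 -0.102   0.006 ]
M bl [ 0.549  -0.2274  0.006 ]
M br [ 0.5839 -0.2251  0.006 ]
R tl [ 0.5512 -0.2465  0.006 ]
R tr [ 0.5841 -0.2434  0.006 ]
R bl [ 0.5531 -0.2961  0.006 ]
R br [ 0.5889 -0.2961  0.006 ]
blue stub [ 0.5576 -0.1204  0.048 ]
blue e [ 0.545  -0.1331  0.042 ]
blue e [ 0.571  -0.1314  0.042 ]
bar [ 0.4371 -0.1583  0.023 ]
bar [ 0.5002 -0.1563  0.023 ]
bar [ 0.4997 -0.1776  0.023 ]
bar [ 0.4352 -0.1812  0.023 ]
rack outer [ 0.5355 -0.0941  0.011 ]
rack outer [ 0.5799 -0.0912  0.011 ]
rack outer [ 0.5949 -0.3025  0.011 ]
rack outer [ 0.5488 -0.3054  0.011 ]
stop [ 0.4356 -0.1328  0.012 ]
stop [ 0.4344 -0.1469  0.012 ]
stop [ 0.5375 -0.1394  0.012 ]
```

Request:
{"method": "servo_tool", "body": {
  "series": [
    [-0.1, 0.33, 0, 0, 0, -0.023, 0.4],
    [-0.2, 0.66, 0, 0, 0, -0.046, 0.4],
    [-0.313, 1, 0, 0, 0, -0.046, 0.4]
  ]
}}

```text
time: 7.8
tool_pos: [0.5118, 0.026, 0.1324]
tcp_rot: [-2.309, -2.127, 0.004]
wrist_force: [0.8, 0.5, -0.1]
width: 0.598
grip_force: 0.0
```

Request:
{"method": "servo_tool", "body": {
  "series": [
    [0, 0.33, 0, 0, 0, 0, 0.4],
    [0, 0.66, 0, 0, 0, 0, 0.4],
    [0, 0.97, 0, 0, 0, 0, 0.4],
    [0, 0.97, 0, 0, 0, 0, 0.4],
    [0, 0.97, -0.3, 0, 0, 0, 0.4],
    [0, 0.97, -0.5, 0, 0, 0, 0.4],
    [0, 0.97, -0.5, 0, 0, 0, 0.4],
    [0, 0.97, -0.5, 0, 0, 0, 0.4]
  ]
}}

```text
time: 8.6
tool_pos: [0.5124, 0.1696, 0.0582]
tcp_rot: [-2.306, -2.131, 0.006]
wrist_force: [0.2, -0.6, 0.9]
width: 0.6
grip_force: 0.0
```

Request:
{"method": "servo_tool", "body": {
  "series": [
    [0, 0.05, -0.1, 0, 0, 0, 0.4],
    [0, 0.05, -0.24, 0, 0, 0, 0.4],
    [0, 0.05, -0.288, 0, 0, 0, 0.4],
    [0, 0.05, -0.288, 0, 0, 0, 0.4],
    [0, 0.05, -0.288, 0, 0, 0, 0.75],
    [0, 0.05, -0.288, 0, 0, 0, 0.75],
    [0, 0.05, -0.288, 0, 0, 0, 0.75],
    [0, 0.05, -0.288, 0, 0, 0, 0.75],
    [0, 0.05, -0.288, 0, 0, 0, 0.75]
  ]
}}

```text
time: 9.5
tool_pos: [0.515, 0.1786, 0.0178]
tcp_rot: [2.306, 2.132, 0.003]
wrist_force: [0.1, -0.0, 6.4]
width: 0.298
grip_force: 40.7
```

Request:
{"method": "servo_tool", "body": {
  "series": [
    [0, 0, 0.3, 0, 0, 0, 0.75],
    [0, 0, 0.6, 0, 0, 0, 0.75],
    [0, -0.2, 0.9, 0, 0, 0, 0.75],
    [0, -0.5, 0.9, 0, 0, 0, 0.75],
    [0, -0.8, 0.9, 0, 0, 0, 0.75],
    [0, -1, 0.9, 0, 0, 0, 0.75],
    [0, -1, 0.9, 0, 0, 0, 0.75],
    [0, -1, 0.9, 0, 0, 0, 0.75]
  ]
}}

```text
time: 10.3
tool_pos: [0.5133, 0.0278, 0.1511]
tcp_rot: [-2.308, -2.13, 0.0]
wrist_force: [-0.0, -0.8, -0.6]
width: 0.297
grip_force: 39.9
```

```bash
cat > stub.py <<'E'
# stub of the held module: centroid of brass pixels, taken at the held height
import sys
from h import *
zg=float(sys.argv[1]); s=bot.read_state(); T=np.array(s["tool_pos"]); i=bot.camera_info("wrist"); im=bot.read_camera("wrist")
hsv=cv2.cvtColor(im,cv2.COLOR_RGB2HSV); m=cv2.inRange(hsv,(10,90,60),(28,255,255))
m[:180]=0; m[330:]=0; m[:,:200]=0; m[:,312:]=0
n,l,st,c=cv2.connectedComponentsWithStats(m)
for k in range(1,n):
    if st[k,4]>30:
        P=at("wrist",*c[k],.0465+T[2]-zg,i); print("brass",st[k],c[k].round(1),"rel TCP",(P-T).round(4))
print(T.round(4),s["width"])
E
python3 stub.py 0.0149
```

```text
brass [246 253  20  23 344] [255.5 264.2] rel TCP [0.0008 0.0135 0.0316]
[0.5133 0.0278 0.1511] 0.2969555176119288
```

Request:
{"method": "servo_tool", "body": {
  "series": [
    [0.1, -0.33, 0, 0, 0, 0.023, 0.75],
    [0.2, -0.66, 0, 0, 0, 0.046, 0.75],
    [0.345, -1, 0, 0, 0, 0.046, 0.75]
  ]
}}

```text
time: 10.65
tool_pos: [0.5624, -0.1131, 0.1512]
tcp_rot: [-2.141, -2.298, -0.0]
wrist_force: [-0.0, -0.8, -0.4]
width: 0.297
grip_force: 40.0
```

Request:
{"method": "servo_tool", "body": {
  "series": [
    [0, -0.3, 0, 0, 0, 0, 0.75],
    [0, -0.527, 0, 0, 0, 0, 0.75],
    [0, -0.527, -0.3, 0, 0, 0, 0.75],
    [0, -0.527, -0.6, 0, 0, 0, 0.75],
    [0, -0.527, -0.74, 0, 0, 0, 0.75],
    [0, -0.527, -0.74, 0, 0, 0, 0.75],
    [0, -0.527, -0.74, 0, 0, 0, 0.75]
  ]
}}

```text
time: 11.35
tool_pos: [0.5625, -0.1915, 0.0403]
tcp_rot: [-2.144, -2.295, 0.0]
wrist_force: [-0.3, -0.2, -0.1]
width: 0.297
grip_force: 39.9
```

Request:
{"method": "servo_tool", "body": {
  "series": [
    [0.015, -0.065, 0, 0, 0, 0, 0.75],
    [0.015, -0.065, 0, 0, 0, 0, 0.75],
    [0.015, -0.065, -0.08, 0, 0, 0, 0.75],
    [0.015, -0.065, -0.15, 0, 0, 0, 0.75],
    [0.015, -0.065, -0.15, 0, 0, 0, 0.75],
    [0.015, -0.065, -0.15, 0, 0, 0, 0.75]
  ]
}}

```text
time: 11.95
tool_pos: [0.5656, -0.2018, 0.019]
tcp_rot: [2.146, 2.292, 0.003]
wrist_force: [0.1, 4.3, 6.6]
width: 0.293
grip_force: 43.2
```

Request:
{"method": "servo_tool", "body": {
  "series": [
    [0, 0, 0, 0, 0, 0, 0.35],
    [0, 0, 0, 0, 0, 0, 0.35],
    [0, 0, 0, 0, 0, 0, 0.35],
    [0, 0, 0.15, 0, 0, 0, 0.35],
    [0, 0, 0.5, 0, 0, 0, 0.35],
    [0, 0.5, 0.8, 0, 0, 0, 0.35],
    [0, 0.5, 0.8, 0, 0, 0, 0.35],
    [0, 0.5, 0.8, 0, 0, 0, 0.35]
  ]
}}

```text
time: 12.75
tool_pos: [0.5665, -0.1251, 0.1417]
tcp_rot: [2.141, 2.293, 0.006]
wrist_force: [1.2, -0.8, 0.3]
width: 0.65
grip_force: 0.0
```

```bash
python3 look.py w5 module_blue module_red rack
```

```text
tcp [ 0.5665 -0.1251  0.1417] [2.141 2.293 0.006] w 0.6503718973384269
module_blue 0.9 246 190 [ 0.5587 -0.1342  0.006 ]
module_red 0.93 251 255 [ 0.5681 -0.2073  0.006 ]
rack 0.76 224 246 [ 0.5376 -0.2025  0.    ]
```

View pics/w5.png

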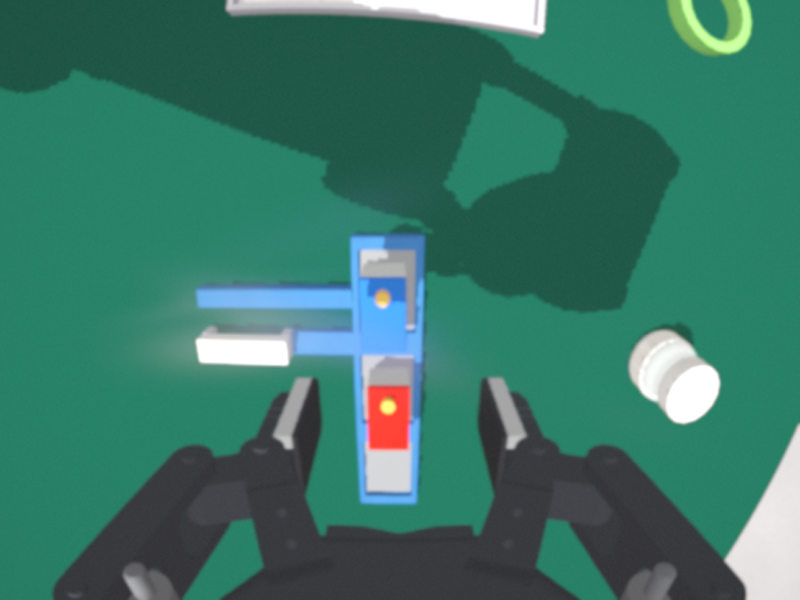

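Red is in the middle nest, stub at (388,407), with its +y side face starting at about (390,355). I'll check whether it sits flat.

Run:
```python
from h import *
import pickle
i=pickle.load(open("w5.pkl","rb"))
def p(n,u,v,z): print(n,at("wrist",u*.64,v*.64,z,i).round(4))
p("red stub",388,407,.048);p("red top +y",388,387,.042);p("red top -y",388,449,.042)
p("red foot +y",388,370,.008);p("blue stub",382,298,.048);p("b top+y",382,278,.042);p("b foot +y",382,264,.008);p("M floor +y",388,356,.006)
im=np.load("w5.npy");save(cv2.resize(im[140:330,205:300],None,fx=3,fy=3,interpolation=cv2.INTER_CUBIC),"w5c.png")
```

```text
red stub [ 0.5647 -0.1887  0.048 ]
red top +y [ 0.564  -0.1783  0.042 ]
red top -y [ 0.5667 -0.225   0.042 ]
red foot +y [ 0.5639 -0.1846  0.008 ]
blue stub [ 0.5575 -0.1204  0.048 ]
b top+y [ 0.5568 -0.111   0.042 ]
b foot +y [ 0.5558 -0.112   0.008 ]
M floor +y [ 0.5633 -0.1751  0.006 ]
```

View pics/w5c.png

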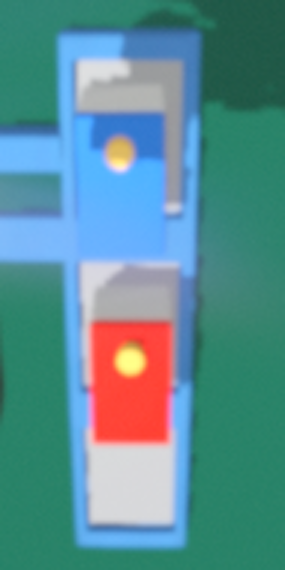

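Red is flat and centred to within about 1 mm: its stub gives a centre of (0.565, -0.2007). Next is yellow.

Request:
{"method": "servo_tool", "body": {
  "series": [
    [-0.1, 0.3, 0, 0, 0, -0.02, 0.4],
    [-0.2, 0.6, 0, 0, 0, -0.02, 0.4],
    [-0.317, 0.9, 0, 0, 0, -0.02, 0.4],
    [-0.317, 0.9, 0, 0, 0, -0.02, 0.4]
  ]
}}

```text
time: 13.35
tool_pos: [0.5134, 0.0107, 0.1357]
tcp_rot: [-2.211, -2.225, 0.004]
wrist_force: [0.5, -0.8, -0.6]
width: 0.603
grip_force: 0.0
```

Request:
{"method": "servo_tool", "body": {
  "series": [
    [0, 0.3, 0, 0, 0, 0, 0.4],
    [0, 0.6, 0, 0, 0, 0, 0.4],
    [0, 0.9, 0, 0, 0, 0, 0.4],
    [0, 0.9, 0, 0, 0, 0, 0.4]
  ]
}}

```text
time: 13.75
tool_pos: [0.5169, 0.1455, 0.1369]
tcp_rot: [-2.213, -2.228, 0.0]
wrist_force: [0.1, -1.0, 0.1]
width: 0.604
grip_force: 0.0
```

Request:
{"method": "servo_tool", "body": {
  "series": [
    [0, 0.3, 0, 0, 0, 0, 0.4],
    [0, 0.6, 0, 0, 0, 0, 0.4],
    [0, 0.677, -0.3, 0, 0, 0, 0.4],
    [0, 0.677, -0.5, 0, 0, 0, 0.4],
    [0, 0.677, -0.5, 0, 0, 0, 0.4],
    [0, 0.677, -0.5, 0, 0, 0, 0.4]
  ]
}}

```text
time: 14.35
tool_pos: [0.5165, 0.2423, 0.0618]
tcp_rot: [-2.219, -2.223, 0.005]
wrist_force: [-0.2, -0.1, 1.0]
width: 0.607
grip_force: 0.0
```

```bash
python3 look.py w6 module_yellow
```

```text
tcp [0.5165 0.2423 0.0618] [-2.219 -2.223  0.005] w 0.6067854842428678
module_yellow 0.97 255 208 [0.5158 0.2475 0.006 ]
module_yellow 0.61 248 340 [0.5097 0.1102 0.006 ]
```

Request:
{"method": "servo_tool", "body": {
  "series": [
    [0.01, 0.03, -0.1, 0, 0, 0, 0.4],
    [0.01, 0.03, -0.24, 0, 0, 0, 0.4],
    [0.01, 0.03, -0.303, 0, 0, 0, 0.4],
    [0.01, 0.03, -0.303, 0, 0, 0, 0.4],
    [0.01, 0.03, -0.303, 0, 0, 0, 0.75],
    [0.01, 0.03, -0.303, 0, 0, 0, 0.75],
    [0.01, 0.03, -0.303, 0, 0, 0, 0.75],
    [0.01, 0.03, -0.303, 0, 0, 0, 0.75],
    [0.01, 0.03, -0.303, 0, 0, 0, 0.75]
  ]
}}

```text
time: 15.35
tool_pos: [0.5192, 0.2491, 0.0186]
tcp_rot: [2.217, 2.225, 0.003]
wrist_force: [0.1, -0.9, 4.3]
width: 0.297
grip_force: 38.9
```

Request:
{"method": "servo_tool", "body": {
  "series": [
    [0, 0, 0.3, 0, 0, 0, 0.75],
    [0, 0, 0.6, 0, 0, 0, 0.75],
    [0, -0.2, 0.9, 0, 0, 0, 0.75],
    [0, -0.5, 0.9, 0, 0, 0, 0.75],
    [0, -0.8, 0.9, 0, 0, 0, 0.75],
    [0, -0.9, 0.9, 0, 0, 0, 0.75],
    [0, -0.9, 0.9, 0, 0, 0, 0.75],
    [0, -0.9, 0.9, 0, 0, 0, 0.75]
  ]
}}

```text
time: 16.15
tool_pos: [0.518, 0.1139, 0.1521]
tcp_rot: [-2.218, -2.223, 0.0]
wrist_force: [-0.2, 0.1, -1.3]
width: 0.3
grip_force: 38.9
```

```bash
python3 stub.py 0.0165
```

```text
brass [ 226  237   58   77 4130] [255.4 274.1] rel TCP [-0.0002  0.0071  0.03  ]
[0.518  0.1139 0.1521] 0.2998292078228519
```

Request:
{"method": "servo_tool", "body": {
  "series": [
    [0.1, -0.3, 0, 0, 0, 0.02, 0.75],
    [0.2, -0.6, 0, 0, 0, 0.02, 0.75],
    [0.343, -0.9, 0, 0, 0, 0.02, 0.75],
    [0.343, -0.9, 0, 0, 0, 0.02, 0.75]
  ]
}}

```text
time: 16.6
tool_pos: [0.5726, -0.0247, 0.1527]
tcp_rot: [2.148, 2.289, 0.0]
wrist_force: [-0.5, 0.0, 0.0]
width: 0.299
grip_force: 38.9
```

Request:
{"method": "servo_tool", "body": {
  "series": [
    [0, -0.3, 0, 0, 0, 0, 0.75],
    [0, -0.6, 0, 0, 0, 0, 0.75],
    [0, -0.9, 0, 0, 0, 0, 0.75],
    [0, -0.9, 0, 0, 0, 0, 0.75]
  ]
}}

```text
time: 17.0
tool_pos: [0.5704, -0.1595, 0.1523]
tcp_rot: [2.149, 2.29, -0.002]
wrist_force: [0.4, 0.6, -1.4]
width: 0.301
grip_force: 38.9
```

Request:
{"method": "servo_tool", "body": {
  "series": [
    [0, -0.3, 0, 0, 0, 0, 0.75],
    [0, -0.6, 0, 0, 0, 0, 0.75],
    [0, -0.773, 0, 0, 0, 0, 0.75],
    [0, -0.773, -0.3, 0, 0, 0, 0.75],
    [0, -0.773, -0.6, 0, 0, 0, 0.75],
    [0, -0.773, -0.72, 0, 0, 0, 0.75],
    [0, -0.773, -0.72, 0, 0, 0, 0.75],
    [0, -0.773, -0.72, 0, 0, 0, 0.75]
  ]
}}

```text
time: 17.8
tool_pos: [0.5705, -0.2707, 0.0443]
tcp_rot: [-2.144, -2.295, -0.0]
wrist_force: [0.0, -0.4, -0.2]
width: 0.299
grip_force: 38.9
```

Request:
{"method": "servo_tool", "body": {
  "series": [
    [-0.005, -0.007, -0.08, 0, 0, 0, 0.75],
    [-0.005, -0.007, -0.16, 0, 0, 0, 0.75],
    [-0.005, -0.007, -0.17, 0, 0, 0, 0.75],
    [-0.005, -0.007, -0.17, 0, 0, 0, 0.75],
    [-0.005, -0.007, -0.17, 0, 0, 0, 0.75]
  ]
}}

```text
time: 18.3
tool_pos: [0.5707, -0.2736, 0.021]
tcp_rot: [2.145, 2.291, 0.003]
wrist_force: [-0.8, 2.5, 6.8]
width: 0.294
grip_force: 42.7
```

Request:
{"method": "servo_tool", "body": {
  "series": [
    [0, 0, 0, 0, 0, 0, 0.35],
    [0, 0, 0, 0, 0, 0, 0.35],
    [0, 0, 0, 0, 0, 0, 0.35],
    [0, 0, 0.15, 0, 0, 0, 0.35],
    [0, 0, 0.35, 0, 0, 0, 0.35],
    [-0.1, 0.5, 0.4, 0, 0, 0, 0.35],
    [-0.1, 0.5, 0.4, 0, 0, 0, 0.35],
    [-0.1, 0.5, 0.4, 0, 0, 0, 0.35]
  ]
}}

```text
time: 19.1
tool_pos: [0.5529, -0.1955, 0.0791]
tcp_rot: [-2.143, -2.295, -0.0]
wrist_force: [0.1, -0.6, -1.1]
width: 0.651
grip_force: 0.0
```

```bash
python3 look.py w7 module_blue module_red module_yellow rack; python3 -c "
from h import *
im=np.load('w7.npy');save(cv2.resize(im[120:340,180:340],None,fx=2.7,fy=2.7,interpolation=cv2.INTER_CUBIC),'w7c.png')"
```

```text
tcp [ 0.5529 -0.1955  0.0791] [-2.143 -2.295 -0.   ] w 0.6507932815451309
module_blue 0.74 269 125 [ 0.5584 -0.1324  0.006 ]
module_red 0.91 273 220 [ 0.5673 -0.2071  0.006 ]
module_yellow 0.96 264 292 [ 0.5668 -0.2794  0.006 ]
module_yellow 0.5 271 219 [ 0.5657 -0.2057  0.006 ]
rack 0.55 231 207 [ 0.5333 -0.2006  0.    ]
```

View pics/w7c.png

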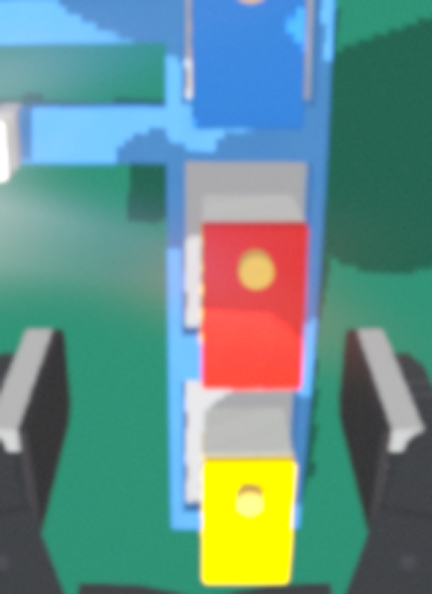

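All three stand in their nests. Crop pixels: red's foot edge is at row 195 with the nest edge at row 162, and yellow's foot is at about row 398. I'll compute the positions.

Run:
```python
from h import *
import pickle
i=pickle.load(open("w7.pkl","rb"))
def p(n,u,v,z): print(n,at("wrist",180+u/2.7,120+v/2.7,z,i).round(4))
p("M nest +y floor",240,162,.006);p("M wall +y top",240,160,.011)
p("red foot+y",253,195,.006);p("red top+y",253,222,.042);p("red top-y",250,388,.042);p("red stub",256,270,.048)
p("red l",202,300,.042);p("red r",305,300,.042)
p("yel top+y",250,458,.042);p("yel top-y",247,585,.042);p("yel stub",250,500,.048);p("yel foot",250,398,.006);p("yel l",201,500,.042);p("yel r",294,500,.042)
p("R nest +y",195,380,.006);p("R nest -y",195,503,.006);p("M nest -y",195,328,.006)
```

```text
M nest +y floor [ 0.5615 -0.1739  0.006 ]
M wall +y top [ 0.5612 -0.1718  0.011 ]
red foot+y [ 0.566  -0.1834  0.006 ]
red top+y [ 0.5635 -0.1781  0.042 ]
red top-y [ 0.5671 -0.225   0.042 ]
red stub [ 0.5648 -0.1879  0.048 ]
red l [ 0.5527 -0.1997  0.042 ]
red r [ 0.5785 -0.1981  0.042 ]
yel top+y [ 0.5694 -0.2485  0.042 ]
yel top-y [ 0.5737 -0.3007  0.042 ]
yel stub [ 0.5701 -0.259   0.048 ]
yel foot [ 0.5715 -0.2517  0.006 ]
yel l [ 0.5568 -0.265   0.042 ]
yel r [ 0.5837 -0.2636  0.042 ]
R nest +y [ 0.5535 -0.246   0.006 ]
R nest -y [ 0.5567 -0.2974  0.006 ]
M nest -y [ 0.5523 -0.2273  0.006 ]
```

Red's foot edge is about 5 mm further towards -y than its top edge, so it leans with its -y end resting on the nest wall. I'll re-grip it lightly, lift it, shift it +4 mm in y and set it down again.

Request:
{"method": "servo_tool", "body": {
  "series": [
    [0.083, -0.05, -0.1, 0, 0, 0, 0.4],
    [0.083, -0.05, -0.25, 0, 0, 0, 0.4],
    [0.083, -0.05, -0.394, 0, 0, 0, 0.4],
    [0.083, -0.05, -0.394, 0, 0, 0, 0.4],
    [0.083, -0.05, -0.394, 0, 0, 0, 0.75],
    [0.083, -0.05, -0.394, 0, 0, 0, 0.75],
    [0.083, -0.05, -0.394, 0, 0, 0, 0.75],
    [0.083, -0.05, -0.394, 0, 0, 0, 0.75],
    [0.083, -0.05, -0.394, 0, 0, 0, 0.75],
    [0.083, -0.05, -0.35, 0, 0, 0, 0.75],
    [0.083, -0.05, -0.33, 0, 0, 0, 0.75],
    [0.083, -0.022, -0.33, 0, 0, 0, 0.75],
    [0.083, -0.022, -0.33, 0, 0, 0, 0.75]
  ],
  "newtons": 25
}}

```text
time: 20.65
tool_pos: [0.5664, -0.2011, 0.0297]
tcp_rot: [-2.146, -2.294, -0.0]
wrist_force: [0.2, 0.1, -1.0]
width: 0.3
grip_force: 28.4
```

Request:
{"method": "servo_tool", "body": {
  "series": [
    [0, 0.013, 0, 0, 0, 0, 0.75],
    [0, 0.013, -0.03, 0, 0, 0, 0.75],
    [0, 0.013, -0.053, 0, 0, 0, 0.75],
    [0, 0.013, -0.053, 0, 0, 0, 0.75]
  ]
}}

```text
time: 21.05
tool_pos: [0.5662, -0.1996, 0.021]
tcp_rot: [-2.146, -2.293, 0.0]
wrist_force: [0.5, -0.0, -1.6]
width: 0.301
grip_force: 28.4
```

Request:
{"method": "servo_tool", "body": {
  "series": [
    [0, 0, 0, 0, 0, 0, 0.6],
    [0, 0, 0, 0, 0, 0, 0.4],
    [0, 0, 0, 0, 0, 0, 0.35],
    [0, 0, 0.15, 0, 0, 0, 0.35],
    [0, 0, 0.35, 0, 0, 0, 0.35],
    [0, 0.05, 0.45, 0, 0, 0, 0.35],
    [0, 0.05, 0.45, 0, 0, 0, 0.35],
    [0, 0.05, 0.45, 0, 0, 0, 0.35]
  ]
}}

```text
time: 21.85
tool_pos: [0.5663, -0.1918, 0.0889]
tcp_rot: [2.146, 2.294, 0.0]
wrist_force: [-0.7, 0.3, 0.9]
width: 0.648
grip_force: 0.0
```

```bash
python3 look.py w8 module_red module_yellow; python3 -c "
from h import *
im=np.load('w8.npy');save(cv2.resize(im[120:340,180:340],None,fx=2.7,fy=2.7,interpolation=cv2.INTER_CUBIC),'w8c.png')"
```

```text
tcp [ 0.5663 -0.1918  0.0889] [2.146 2.294 0.   ] w 0.6483937988727118
module_red 0.84 255 208 [ 0.5663 -0.1976  0.006 ]
module_yellow 0.56 252 287 [ 0.569 -0.278  0.006]
```

View pics/w8c.png

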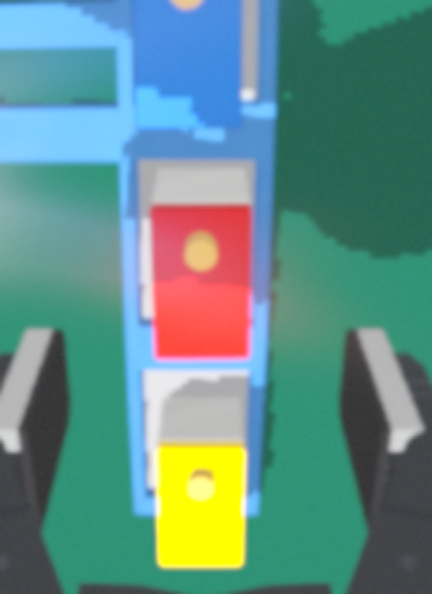

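Run:
```python
from h import *
import pickle
i=pickle.load(open("w8.pkl","rb"))
def p(n,u,v,z): print(n,at("wrist",180+u/2.7,120+v/2.7,z,i).round(4))
p("M nest +y",200,158,.006)
p("red foot+y",200,170,.006);p("red top+y",200,206,.042);p("red top-y",200,359,.042)
p("yel top+y",202,444,.042);p("yel top-y",201,568,.042);p("yel foot",202,381,.006)
p("R nest +y",150,370,.006);p("R nest -y",150,490,.006)
```

```text
M nest +y [ 0.5639 -0.1728  0.006 ]
red foot+y [ 0.5642 -0.1765  0.006 ]
red top+y [ 0.5642 -0.1747  0.042 ]
red top-y [ 0.5671 -0.2191  0.042 ]
yel top+y [ 0.5695 -0.2481  0.042 ]
yel top-y [ 0.5726 -0.3002  0.042 ]
yel foot [ 0.5695 -0.2489  0.006 ]
R nest +y [ 0.5522 -0.2458  0.006 ]
R nest -y [ 0.5539 -0.2975  0.006 ]
```

Red is flat now: its top is 44.4 mm long and foot and top line up. Yellow's top appears 52 mm long, so its -y end sits raised on the wall. Same fix for yellow.

Request:
{"method": "servo_tool", "body": {
  "series": [
    [0.025, -0.25, 0, 0, 0, 0, 0.4],
    [0.025, -0.535, 0, 0, 0, 0, 0.4],
    [0.025, -0.535, -0.2, 0, 0, 0, 0.4],
    [0.025, -0.535, -0.453, 0, 0, 0, 0.4],
    [0.025, -0.535, -0.453, 0, 0, 0, 0.4],
    [0.025, -0.535, -0.453, 0, 0, 0, 0.75],
    [0.025, -0.535, -0.453, 0, 0, 0, 0.75],
    [0.025, -0.535, -0.453, 0, 0, 0, 0.75],
    [0.025, -0.535, -0.453, 0, 0, 0, 0.75],
    [0.025, -0.535, -0.453, 0, 0, 0, 0.75],
    [0.025, -0.535, -0.4, 0, 0, 0, 0.75],
    [0.025, -0.51, -0.4, 0, 0, 0, 0.75],
    [0.025, -0.51, -0.4, 0, 0, 0, 0.75]
  ],
  "newtons": 25
}}

```text
time: 23.3
tool_pos: [0.5706, -0.2685, 0.0298]
tcp_rot: [2.146, 2.293, 0.001]
wrist_force: [0.4, -0.2, -0.6]
width: 0.298
grip_force: 29.0
```

Request:
{"method": "servo_tool", "body": {
  "series": [
    [0, 0, -0.03, 0, 0, 0, 0.75],
    [0, 0, -0.053, 0, 0, 0, 0.75],
    [0, 0, -0.053, 0, 0, 0, 0.75]
  ]
}}

```text
time: 23.6
tool_pos: [0.5703, -0.269, 0.0216]
tcp_rot: [2.147, 2.294, -0.0]
wrist_force: [-1.5, -0.5, 4.0]
width: 0.298
grip_force: 29.9
```

Request:
{"method": "servo_tool", "body": {
  "series": [
    [0, 0, 0, 0, 0, 0, 0.6],
    [0, 0, 0, 0, 0, 0, 0.4],
    [0, 0, 0, 0, 0, 0, 0.35],
    [0, 0, 0.15, 0, 0, 0, 0.35],
    [0, 0, 0.35, 0, 0, 0, 0.35],
    [0, 0.4, 0.5, 0, 0, 0, 0.35],
    [0, 0.4, 0.5, 0, 0, 0, 0.35],
    [0, 0.4, 0.5, 0, 0, 0, 0.35]
  ]
}}

```text
time: 24.4
tool_pos: [0.5707, -0.2072, 0.097]
tcp_rot: [2.143, 2.296, 0.001]
wrist_force: [-0.2, -0.4, -0.1]
width: 0.651
grip_force: 0.0
```

```bash
python3 look.py w9 module_red module_yellow module_blue; python3 -c "
from h import *
im=np.load('w9.npy');save(cv2.resize(im[80:340,180:340],None,fx=2.3,fy=2.3,interpolation=cv2.INTER_CUBIC),'w9c.png')"
```

```text
tcp [ 0.5707 -0.2072  0.097 ] [2.143e+00 2.296e+00 1.000e-03] w 0.6510791981016437
module_red 0.77 251 188 [ 0.5667 -0.1992  0.006 ]
module_yellow 0.61 249 262 [ 0.5696 -0.2705  0.006 ]
module_blue 0.95 245 107 [ 0.5572 -0.133   0.006 ]
```

View pics/w9c.png

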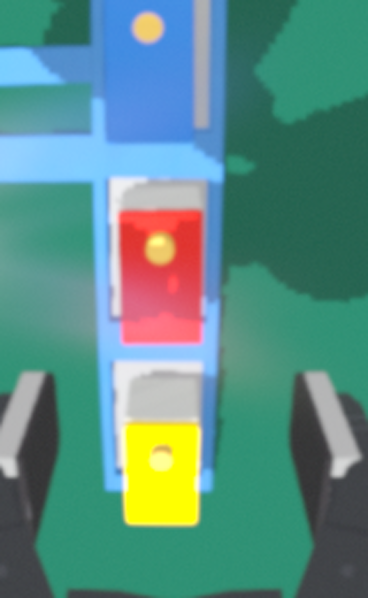

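Run:
```python
from h import *
import pickle
i=pickle.load(open("w9.pkl","rb"))
def p(n,u,v,z): print(n,at("wrist",180+u/2.3,80+v/2.3,z,i).round(4))
p("red top+y",160,210,.042);p("red top-y",160,343,.042);p("red foot",160,180,.006)
p("yel top+y",162,423,.042);p("yel top-y",162,525,.042);p("yel foot",162,374,.006)
p("R nest +y",118,362,.006);p("blue top -y",150,142,.042);p("blue stub",148,27,.048)
i=pickle.load(open("w2.pkl","rb"))
print("rim",at("wrist",612*.64,100*.64,.012,i),at("wrist",600*.64,130*.64,.012,i))
```

```text
red top+y [ 0.5644 -0.175   0.042 ]
red top-y [ 0.5671 -0.219   0.042 ]
red foot [ 0.5637 -0.1738  0.006 ]
yel top+y [ 0.5697 -0.2496  0.042 ]
yel top-y [ 0.5725 -0.2961  0.042 ]
yel foot [ 0.5692 -0.2501  0.006 ]
R nest +y [ 0.552  -0.2461  0.006 ]
blue top -y [ 0.5602 -0.1546  0.042 ]
blue stub [ 0.5577 -0.1212  0.048 ]
rim [0.64513027 0.21561048 0.012     ] [0.63567204 0.19618627 0.012     ]
```

Request:
{"method": "servo_tool", "body": {
  "series": [
    [0, 0.3, 0.2, 0, 0, 0, 0.65],
    [0, 0.6, 0.2, 0, 0, 0, 0.65],
    [0.1, 0.9, 0.2, 0, 0, 0.025, 0.65],
    [0.1, 0.9, 0.2, 0, 0, 0.025, 0.65]
  ]
}}

```text
time: 25.0
tool_pos: [0.5862, -0.07, 0.1256]
tcp_rot: [-2.049, -2.381, -0.002]
wrist_force: [-0.3, -0.5, -0.4]
width: 0.35
grip_force: 0.0
```

Request:
{"method": "servo_tool", "body": {
  "series": [
    [0, 0.3, 0, 0, 0, 0.024, 0.65],
    [0, 0.6, 0, 0, 0, 0.024, 0.65],
    [0.1, 0.9, 0, 0, 0, 0.024, 0.65],
    [0.1, 0.9, 0, 0, 0, 0.024, 0.65]
  ]
}}

```text
time: 25.4
tool_pos: [0.6014, 0.0646, 0.1254]
tcp_rot: [-1.96, -2.454, -0.002]
wrist_force: [-0.1, -0.1, -0.2]
width: 0.351
grip_force: 0.0
```

Request:
{"method": "servo_tool", "body": {
  "series": [
    [0, 0.3, 0, 0, 0, 0, 0.65],
    [0, 0.6, 0, 0, 0, 0, 0.65],
    [0, 0.85, 0, 0, 0, 0, 0.65],
    [0, 0.85, 0, 0, 0, 0, 0.65],
    [0, 0.85, 0, 0, 0, 0, 0.65]
  ]
}}

```text
time: 25.9
tool_pos: [0.6002, 0.1877, 0.1251]
tcp_rot: [-1.963, -2.452, 0.003]
wrist_force: [0.3, -0.2, 0.1]
width: 0.35
grip_force: 0.0
```

```bash
python3 look.py w10 plate pad_red pad_yellow
```

```text
tcp [0.6002 0.1877 0.1251] [-1.963 -2.452  0.003] w 0.3502380818137341
plate 0.63 264 154 [0.6011 0.219  0.002 ]
pad_yellow 0.71 180 105 [0.5165 0.2476 0.002 ]
```

View pics/w10.png

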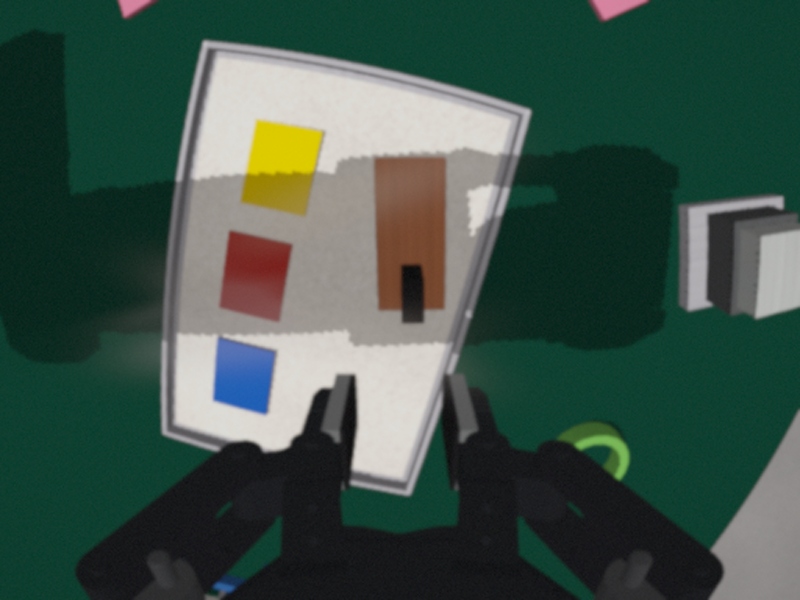

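The copper plate is alone and aligned with the tool: edges at columns 376 to 445, rows 157 to 310. The black grip is at (402-423, 265-322).

Run:
```python
from h import *
import pickle
i=pickle.load(open("w10.pkl","rb"))
def p(n,u,v,z): print(n,at("wrist",u*.64,v*.64,z,i).round(4))
p("pl",378,309,.008);p("pl",445,309,.008);p("pl",375,157,.008);p("pl",446,157,.008)
p("grip -y l",402,322,.042);p("grip -y r",423,322,.042);p("grip +y",412,280,.042)
```

```text
pl [0.5899 0.1755 0.008 ]
pl [0.6289 0.1842 0.008 ]
pl [0.5697 0.2622 0.008 ]
pl [0.6079 0.271  0.008 ]
grip -y l [0.6025 0.1837 0.042 ]
grip -y r [0.6133 0.1861 0.042 ]
grip +y [0.6024 0.2071 0.042 ]
```

Request:
{"method": "servo_tool", "body": {
  "series": [
    [0.035, 0.057, -0.2, 0, 0, 0.003, 0.65],
    [0.035, 0.057, -0.45, 0, 0, 0.003, 0.65],
    [0.035, 0.057, -0.5, 0, 0, 0.003, 0.65],
    [0.035, 0.057, -0.5, 0, 0, 0.003, 0.65],
    [0.035, 0.057, -0.5, 0, 0, 0.003, 0.65]
  ]
}}

```text
time: 26.6
tool_pos: [0.6064, 0.1969, 0.0524]
tcp_rot: [1.953, 2.46, 0.002]
wrist_force: [0.5, 0.4, 0.1]
width: 0.348
grip_force: 0.0
```

Request:
{"method": "servo_tool", "body": {
  "series": [
    [-0.005, -0.004, -0.1, 0, 0, 0, 0.65],
    [-0.005, -0.004, -0.2, 0, 0, 0, 0.65],
    [-0.005, -0.004, -0.25, 0, 0, 0, 0.65],
    [-0.005, -0.004, -0.25, 0, 0, 0, 0.65],
    [-0.005, -0.004, -0.25, 0, 0, 0, 0.95],
    [-0.005, -0.004, -0.25, 0, 0, 0, 0.95],
    [-0.005, -0.004, -0.25, 0, 0, 0, 0.95],
    [-0.005, -0.004, -0.25, 0, 0, 0, 0.95],
    [-0.005, -0.004, -0.25, 0, 0, 0, 0.95]
  ],
  "newtons": 70
}}

```text
time: 27.5
tool_pos: [0.6047, 0.1967, 0.0137]
tcp_rot: [1.952, 2.461, 0.0]
wrist_force: [-0.9, 0.4, -1.6]
width: 0.127
grip_force: 68.5
```

Request:
{"method": "servo_tool", "body": {
  "series": [
    [0, 0, 0.15, 0, 0, 0, 0.95],
    [0, 0, 0.35, 0, 0, 0, 0.95],
    [0, 0, 0.6, 0, 0, 0, 0.95],
    [0, -0.2, 0.6, 0, 0, 0, 0.95],
    [-0.1, -0.45, 0.6, 0, 0, -0.026, 0.95],
    [-0.2, -0.7, 0.6, 0, 0, -0.052, 0.95],
    [-0.2, -0.8, 0.6, 0, 0, -0.052, 0.95],
    [-0.2, -0.8, 0.6, 0, 0, -0.052, 0.95]
  ]
}}

```text
time: 28.3
tool_pos: [0.5745, 0.0749, 0.1037]
tcp_rot: [2.149, 2.292, 0.0]
wrist_force: [0.8, 0.5, -1.5]
width: 0.127
grip_force: 68.8
```

Request:
{"method": "servo_tool", "body": {
  "series": [
    [-0.1, -0.25, 0, 0, 0, 0, 0.95],
    [-0.2, -0.5, 0, 0, 0, 0, 0.95],
    [-0.3, -0.8, 0, 0, 0, 0, 0.95],
    [-0.3, -0.8, 0, 0, 0, 0, 0.95]
  ]
}}

```text
time: 28.7
tool_pos: [0.5287, -0.0464, 0.1036]
tcp_rot: [2.15, 2.291, -0.002]
wrist_force: [0.7, 1.4, -3.1]
width: 0.128
grip_force: 68.8
```

Request:
{"method": "servo_tool", "body": {
  "series": [
    [-0.1, -0.25, 0, 0, 0, 0, 0.95],
    [-0.2, -0.5, 0, 0, 0, 0, 0.95],
    [-0.36, -0.8, 0, 0, 0, 0, 0.95],
    [-0.36, -0.8, 0, 0, 0, 0, 0.95]
  ]
}}

```text
time: 29.1
tool_pos: [0.4748, -0.1664, 0.1038]
tcp_rot: [2.15, 2.29, -0.002]
wrist_force: [0.4, -0.4, -1.6]
width: 0.126
grip_force: 68.9
```

Request:
{"method": "servo_tool", "body": {
  "series": [
    [0, -0.25, 0, 0, 0, 0, 0.95],
    [0, -0.5, 0, 0, 0, 0, 0.95],
    [0, -0.8, 0, 0, 0, 0, 0.95],
    [0, -0.8, 0, 0, 0, 0, 0.95],
    [0, -0.8, 0, 0, 0, 0, 0.95]
  ]
}}

```text
time: 29.6
tool_pos: [0.4771, -0.2832, 0.1037]
tcp_rot: [2.148, 2.293, 0.002]
wrist_force: [0.0, 1.0, -1.6]
width: 0.13
grip_force: 69.0
```

```bash
python3 look.py w11 plate rack
```

```text
tcp [ 0.4771 -0.2832  0.1037] [2.148e+00 2.293e+00 2.000e-03] w 0.12962461598592454
plate 0.62 254 205 [ 0.4767 -0.2939  0.002 ]
```

View pics/w11.png

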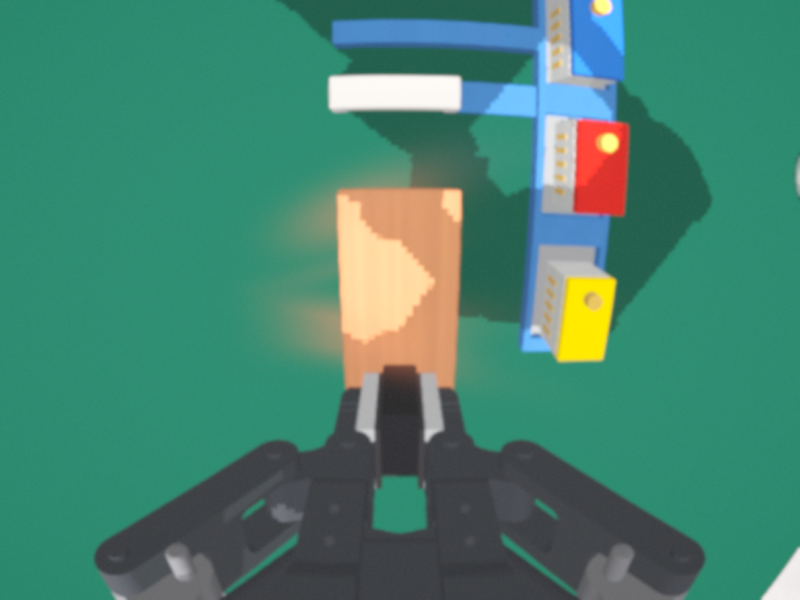

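The plate is held straight with its plain end at (337-462, 190). The bar is at (329-461, 77-110), and all the modules stand in the rack.

Run:
```python
from h import *
import pickle
i=pickle.load(open("w11.pkl","rb"))
def p(n,u,v,z): print(n,at("wrist",u*.64,v*.64,z,i).round(4))
for u,v in [(329,77),(461,76),(460,110),(330,110)]: p("bar",u,v,.023)
for u,v in [(332,43),(535,47)]: p("stop face",u,v,.012)
for z in (.092,.098): p("pl",337,190,z);p("pl",462,190,z)
for u,v in [(536,340),(560,4)]: pass
p("rack edge",522,350,.011);p("rack edge",537,10,.011)
```

```text
bar [ 0.4363 -0.1657  0.023 ]
bar [ 0.4983 -0.1613  0.023 ]
bar [ 0.499 -0.178  0.023]
bar [ 0.4377 -0.1819  0.023 ]
stop face [ 0.4349 -0.1462  0.012 ]
stop face [ 0.5365 -0.1389  0.012 ]
pl [ 0.4517 -0.2136  0.092 ]
pl [ 0.4932 -0.2109  0.092 ]
pl [ 0.4524 -0.213   0.098 ]
pl [ 0.4924 -0.2104  0.098 ]
rack edge [ 0.549  -0.3043  0.011 ]
rack edge [ 0.5369 -0.1177  0.011 ]
```

Request:
{"method": "servo_tool", "body": {
  "series": [
    [-0.015, 0, -0.2, 0, 0, 0, 0.95],
    [-0.015, 0, -0.4, 0, 0, 0, 0.95],
    [-0.015, 0, -0.55, 0, 0, 0, 0.95],
    [-0.015, 0, -0.605, 0, 0, 0, 0.95],
    [-0.015, 0, -0.605, 0, 0, 0, 0.95],
    [-0.015, 0, -0.605, 0, 0, 0, 0.95]
  ]
}}

```text
time: 30.35
tool_pos: [0.4743, -0.2826, 0.0135]
tcp_rot: [2.144, 2.294, 0.001]
wrist_force: [0.8, 0.3, -0.8]
width: 0.126
grip_force: 68.9
```

Request:
{"method": "servo_tool", "body": {
  "series": [
    [0, 0, -0.01, 0, 0, 0, 0.95],
    [-0.004, 0.06, -0.01, 0, 0, 0, 0.95],
    [-0.008, 0.12, -0.01, 0, 0, 0, 0.95],
    [-0.012, 0.18, -0.01, 0, 0, 0, 0.95],
    [-0.016, 0.24, -0.01, 0, 0, 0, 0.95],
    [-0.02, 0.3, -0.01, 0, 0, 0, 0.95],
    [-0.022, 0.34, -0.01, 0, 0, 0, 0.95],
    [-0.022, 0.34, -0.01, 0, 0, 0, 0.95]
  ]
}}

```text
time: 31.15
tool_pos: [0.4701, -0.2311, 0.0116]
tcp_rot: [-2.145, -2.294, -0.001]
wrist_force: [0.6, 1.8, 1.1]
width: 0.128
grip_force: 69.4
```

Request:
{"method": "servo_tool", "body": {
  "series": [
    [0.005, 0.02, 0, 0, 0, 0, 0.95],
    [0.005, 0.04, 0, 0, 0, 0, 0.95],
    [0.005, 0.06, 0, 0, 0, 0, 0.95],
    [0.005, 0.08, 0, 0, 0, 0, 0.95],
    [0.005, 0.09, 0, 0, 0, 0, 0.95],
    [0.005, 0.1, 0, 0, 0, 0, 0.95],
    [0.005, 0.1, 0, 0, 0, 0, 0.95]
  ]
}}

```text
time: 31.85
tool_pos: [0.4711, -0.2172, 0.0116]
tcp_rot: [2.146, 2.294, 0.0]
wrist_force: [-0.3, -0.9, 2.2]
width: 0.124
grip_force: 69.5
```

Request:
{"method": "servo_tool", "body": {
  "series": [
    [0, 0.01, 0, 0, 0, 0, 0.95],
    [0, 0.02, 0, 0, 0, 0, 0.95],
    [0, 0.02, 0, 0, 0, 0, 0.95]
  ]
}}

```text
time: 32.15
tool_pos: [0.4713, -0.2161, 0.0118]
tcp_rot: [2.143, 2.293, -0.003]
wrist_force: [-1.7, -7.6, 1.1]
width: 0.129
grip_force: 69.3
```

The plate has met the stop: -7.6 N in y at the expected position. Releasing and backing off.

Request:
{"method": "servo_tool", "body": {
  "series": [
    [0, -0.007, 0, 0, 0, 0, 0.95],
    [0, -0.007, 0, 0, 0, 0, 0.6],
    [0, -0.007, 0, 0, 0, 0, 0.6],
    [0, -0.007, 0, 0, 0, 0, 0.6],
    [0, -0.007, 0.15, 0, 0, 0, 0.6],
    [0, -0.007, 0.35, 0, 0, 0, 0.6],
    [0, 0, 0.6, 0, 0, 0, 0.6],
    [0, 0.1, 0.8, 0, 0, 0, 0.6],
    [0, 0.1, 0.8, 0, 0, 0, 0.6]
  ]
}}

```text
time: 33.05
tool_pos: [0.4741, -0.1995, 0.1363]
tcp_rot: [2.14, 2.289, 0.005]
wrist_force: [0.8, 0.3, 0.9]
width: 0.394
grip_force: 0.0
```

```bash
python3 look.py w12 plate rack module_yellow module_red module_blue
```

```text
tcp [ 0.4741 -0.1995  0.1363] [2.14  2.289 0.005] w 0.39432714547919806
plate 0.72 252 174 [ 0.4713 -0.1911  0.002 ]
module_yellow 0.58 337 253 [ 0.5692 -0.2735  0.006 ]
module_red 0.72 347 187 [ 0.5666 -0.1971  0.006 ]
module_blue 0.77 345 123 [ 0.5555 -0.1337  0.006 ]
```

View pics/w12.png

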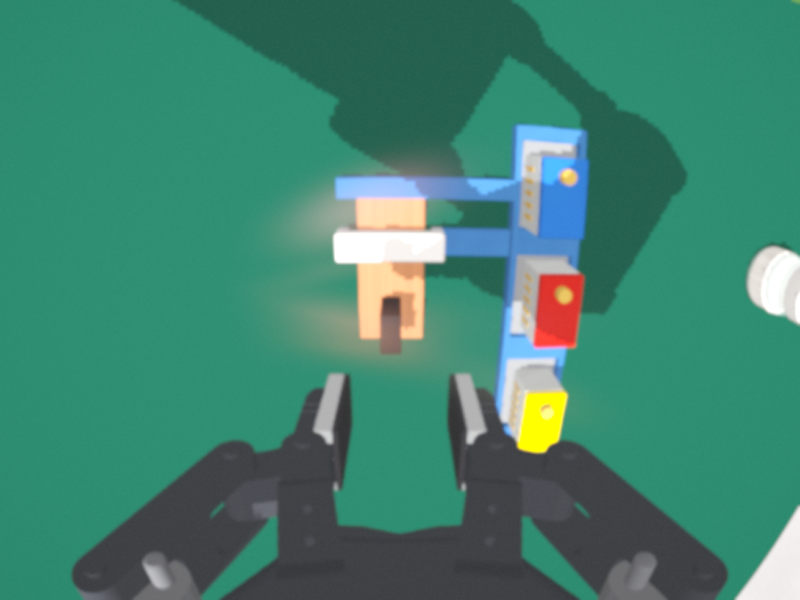

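The plate is under the bar against the stop, with its end at row 197 touching the blue stop bar and its grip free at (391,325). Blue (565,198), red (556,310) and yellow (540,420) stand in their nests, and the gripper is clear. Handing in.

```bash
python3 -c "
from workcell import bot
print(bot.finish_job())"
```

```text
the job is handed in; nothing more can be done
None
```

I handed the job in at about 33 s of robot time; no verdict came back. The last picture shows the modules upright in reverse order (blue left, red middle, yellow right), the copper plate against the stop under the bar, and nothing still held; red and yellow each needed one re-seating on the way.

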